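# Let the steel bearing balls out of the bench feeder

### The job

Two blue ball feeders stand on the garage bench: find the one that holds the two steel balls and press down its red paddle, so that its rocking lever lifts the green gate and both steel balls roll into the tray in front of it. Keep the paddle down until both are in the tray, then let it go so that the gate drops shut. Do not touch any ball or gate or the brass balls' feeder, pick nothing up, and leave everything else on the bench where it is.

Things in the scene. Friction and masses are not known exactly. Their poses are not given: they have to be found in the camera images.
- feeder_a: fixed blue ball feeder holding the steel balls, 325 x 105 mm; both feeders look alike and may swap sides. Origin: underside, on the bench; x points from paddle to tray, roughly away from the robot, z up. A dark lane (centre line y = +10 mm, 32 mm wide, up to 92 mm high) slopes down 8 degrees from x = -60 to +85 mm; the gate at x = +70 mm holds the balls, which roll out by themselves when it lifts.
- lever_a (a joint): rocking lever of feeder_a, pivot at feeder x = -35, y = -40, z = 95 mm, about the feeder's y. 0 rad = at rest, gate shut; grows as the paddle is pressed and the gate rises, to a stop at 0.36. A ball passes from about 0.25. A spring returns it when let go: 2.5 N at the paddle to start, 5.5 N at the stop.
- pad_a (a point): centre of the top face of feeder_a's red paddle (38 mm along the feeder, 34 mm across, 6 mm thick), 105 mm from the pivot, at feeder x = -140, y = -40 mm, 106 mm above the bench at rest; it sinks about 37 mm at the stop, with only a 12 mm base plate below. A fixed dark guard plate, top at 108 mm, covers the lever arm from feeder x = -100 to -20 mm: press on the paddle, not there
- gate_a (a point): green gate plate of feeder_a (29 mm wide, 47 mm tall), carried by the far end of its lever; the point is the middle of its lower edge, 3 mm over the lane when shut. Past it lies the catch tray: inside it spans feeder x = 88..150 mm, y = -14..34 mm, floor 30 mm and rim 62 mm above the bench; a ball lying in it has its centre under 55 mm high
- steel_1_center (a point): centre of a loose steel ball, 25.4 mm across; the one against the gate at the start, in the lane of feeder_a
- steel_1: the same steel ball as a body, 45 to 95 g (its origin turns as it rolls: use the centre)
- steel_2_center (a point): centre of a loose steel ball, 25.4 mm across; the one behind it, touching the first at the start, in the lane of feeder_a
- steel_2: the same steel ball as a body, 45 to 95 g (its origin turns as it rolls: use the centre)
- feeder_b: fixed blue ball feeder holding the brass balls, 325 x 105 mm; both feeders look alike and may swap sides. Origin: underside, on the bench; x points from paddle to tray, roughly away from the robot, z up. A dark lane (centre line y = +10 mm, 32 mm wide, up to 92 mm high) slopes down 8 degrees from x = -60 to +85 mm; the gate at x = +70 mm holds the balls, which roll out by themselves when it lifts.
- lever_b (a joint): rocking lever of feeder_b, pivot at feeder x = -35, y = -40, z = 95 mm, about the feeder's y. 0 rad = at rest, gate shut; grows as the paddle is pressed and the gate rises, to a stop at 0.36. A ball passes from about 0.25. A spring returns it when let go: 2.5 N at the paddle to start, 5.5 N at the stop.
- pad_b (a point): centre of the top face of feeder_b's red paddle (38 mm along the feeder, 34 mm across, 6 mm thick), 105 mm from the pivot, at feeder x = -140, y = -40 mm, 106 mm above the bench at rest; it sinks about 37 mm at the stop, with only a 12 mm base plate below. A fixed dark guard plate, top at 108 mm, covers the lever arm from feeder x = -100 to -20 mm: press on the paddle, not there
- gate_b (a point): green gate plate of feeder_b (29 mm wide, 47 mm tall), carried by the far end of its lever; the point is the middle of its lower edge, 3 mm over the lane when shut. Past it lies the catch tray: inside it spans feeder x = 88..150 mm, y = -14..34 mm, floor 30 mm and rim 62 mm above the bench; a ball lying in it has its centre under 55 mm high
- brass_1_center (a point): centre of a loose brass ball, 25.4 mm across; the one against the gate at the start, in the lane of feeder_b
- brass_1: the same brass ball as a body, 45 to 95 g (its origin turns as it rolls: use the centre)
- brass_2_center (a point): centre of a loose brass ball, 25.4 mm across; the one behind it, touching the first at the start, in the lane of feeder_b
- brass_2: the same brass ball as a body, 45 to 95 g (its origin turns as it rolls: use the centre)
- socket: bystander, to be left alone: steel socket, a ring 28 mm across and 38 mm tall, standing between the feeders
- grease_tin: bystander, to be left alone: small yellow tin, 48 mm across, 45 mm tall, between the feeders
- wrench: bystander, to be left alone: steel spanner 180 mm long, lying at the left
- screwdriver: bystander, to be left alone: screwdriver 200 mm long, lying at the right
- oil_bottle: bystander, to be left alone: black bottle with yellow label, 66 mm across, 170 mm tall, at the right
- paint_can: bystander, to be left alone: green-labelled can, 72 mm across, 100 mm tall, at the left
- mug: bystander, to be left alone: white mug, 72 mm across, 80 mm tall, beyond them, between the feeders

How it is judged:
By the outcome, as a careful person would: the job done as asked, in the order asked, and still so for the second after the job is handed in, with the robot touching nothing.
It also fails if it takes over 32 s, if anything falls off the work surface, if the arm or the gripper's body presses on something with over 40 N, if the wrist force passes 120 N, or if a joint passes its speed limit or range.

### The arm

A 6-joint arm with a two-finger parallel gripper is mounted at the origin on the work surface. World frame = base frame: x ahead of the robot, y to its left, z up, the work surface at z = 0. Lengths are in mm, angles in rad, forces in N, time in s.
With the tool pointing down it reaches from about 325 to 775 mm from the base axis. Payload 9.3 kg.
Tool frame: the origin (TCP) lies midway between the tips of the shut fingers; the grasp point (between the pads) lies 19 mm behind it (env.tcp_to_grasp is the distance from the TCP to the grasp point, in mm); z points along the fingers, y is the line along which they close (so a half turn about z gives the same grasp; the last joint's range is limited). The gripper opens to 85 mm and grips with 20 to 120 N. Pads are 22 mm wide; open, the fingers measure 114 mm over their backs; the gripper's body (76 mm by 85 mm) begins 54 mm behind the grasp point. The pads swing forward as they close: fully open they stand 13 mm farther back than shut.
Start: joints at [-1.366, 0.259, 0.021, 1.334, 0, 1.418], TCP at [192.611, -515.168, 231.279] pointing down, gripper open.
Joint ranges: [-3.04, 3.04], [-0.91, 1.82], [-1.04, 1.36], [-1.92, 1.95], [-1.52, 1.45], [-3.14, 3.14]. Speed limits (rad/s): [2.22, 2.22, 2.79, 3.14, 3.14, 3.14].

### API

Orientations are given as a rotation vector (axis times angle).
In Python, from cell import env gives the robot as it stands. The module is installed in compiled form; this text tells all that it offers.
- The arm moves only by the tool carry_out, never from a script. Its argument "deltas" is a list of rows, each an object with "linear": the shift along the tool's x, y, z in cm, a list of three; "angular": the turn, a rotation vector about the tool's x, y, z in rad, a list of three; "grip": the opening, from -1 (shut) to 1 (fully open). In form: [{"linear": [tx, ty, tz], "angular": [rx, ry, rz], "grip": grip}, ...]. A call has 1 to 5 rows; each row is the pose to reach, as a shift and turn from the pose commanded when the call began, along the tool's axes at that moment; what a row does not reach only later rows make up. A row lasts 1/12 s, in which the tool goes at most 41.7 mm and 7.16 degrees, less where a joint would pass 70% of its speed; a pose out of reach is approached as far as the arm can. A call with a gripper value outside its range is refused whole. The fingers move at their own pace and stop on an object; "grip_force" is the grip in N (left out, the last holds). Time passes only in rows, so rows that repeat a pose let the fingers close. It gives the time, the measured TCP pose, the force, the opening and the grip force at its end, in the units of the state.
- env.observe(): the state, without advancing time (a new reading comes with each control period).
- env.grab_frame(name): name is "scene" or "top" or "wrist"; returns the picture (384x512x3 uint8, blue, green, red); there is no depth.
- env.camera_info(name): a dict with "fx", "fy", "cx", "cy" (pixels), "k1" (the pictures are not rectified: a ray, as slopes to the right and down, at radius r is drawn at 1 + k1 r^2 times it, then the intrinsics apply), "extrinsics" (4x4, takes a point from world to camera coordinates). Camera axes: x right, y down, z forward; pixel columns grow to the right and rows downward; lengths in mm; the calibration is good to about 2 mm. A picture is of the moment at which its call begins: read the wrist's pose just before it. camera_info takes no time and is no camera call; for the wrist camera it gives the pose at the moment of the call.
- env.finish_job(): hands the job in; it is judged then, once.
The state is a dict: "clock": time; "qpos": joint angles; "qvel": joint speeds; "joint_efforts": joint torques, N m; "ee_pos": TCP position; "tcp_rot": TCP orientation; "contact_force": force on the tool from outside, world axes, zero at the start; "moment": the same for the moment, N m; "finger_gap": finger opening in mm; "finger_force": force on a finger pad.
Only numpy, scipy, OpenCV 4.12 (cv2) and the standard library are available. Lean on these libraries where they do the work, as an engineer would, in place of code of your own. Each camera call takes 0.05 s, during which the arm holds its last target. There are 200 camera calls.

## Working session

There is one attempt and no reset: what is moved stays moved. The work goes in short steps, Python scripts to look and compute and a tool call to move; the robot and the scene stay as the last step left them, time stands still between calls to the robot, and variables do not carry over. Pictures are saved under pics/ and viewed, at most 10 in all, crops included, and the job is handed in when it is done.

Besides the shell and the picture viewer there is one more tool, called as name(argument=value, ...), one argument or row to a line, values as JSON. carry_out: Moves the arm, as the interface text tells. Its arguments: {"type":"object","properties":{"deltas":{"type":"array","items":{"type":"object","properties":{"linear":{"type":"array","items":{"type":"number"}},"angular":{"type":"array","items":{"type":"number"}},"grip":{"type":"number"}}}},"grip_force":{"type":"number"}},"required":["deltas"]}

```bash
mkdir -p pics; python3 - <<'E'
from cell import env
import cv2,numpy as np
s=env.observe();print(s['clock'],s['ee_pos'],s['tcp_rot'],s['finger_gap'])
for n in("scene","top"):
    cv2.imwrite(f'pics/{n}0.png',env.grab_frame(n)); c=env.camera_info(n);print(n,{k:(np.round(v,3).tolist()) for k,v in c.items()})
E
```

```text
0.0 [ 192.56084628 -514.88075548  230.65547745] [-3.09011303e+00 -5.58879222e-01  1.22174236e-04] 85.03084998051565
scene {'fx': 485.09, 'fy': 485.09, 'cx': 257.134, 'cy': 185.973, 'k1': 0.043, 'extrinsics': [[-0.177, 0.984, 0.001, 114.333], [0.751, 0.135, -0.646, -398.913], [-0.636, -0.114, -0.763, 1845.668], [0.0, 0.0, 0.0, 1.0]]}
top {'fx': 436.733, 'fy': 436.733, 'cx': 246.785, 'cy': 196.946, 'k1': -0.042, 'extrinsics': [[-0.03, -0.999, 0.015, -8.985], [-0.996, 0.028, -0.087, 641.214], [0.087, -0.018, -0.996, 1493.215], [0.0, 0.0, 0.0, 1.0]]}
```

View pics/top0.png

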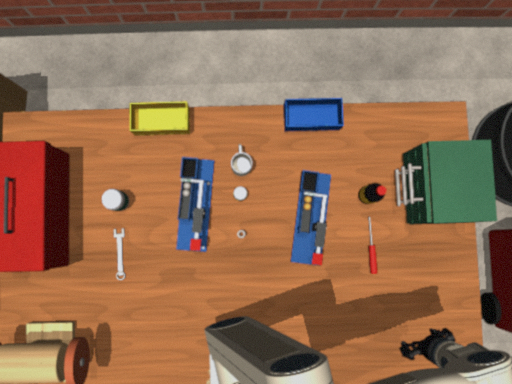

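View pics/scene0.png

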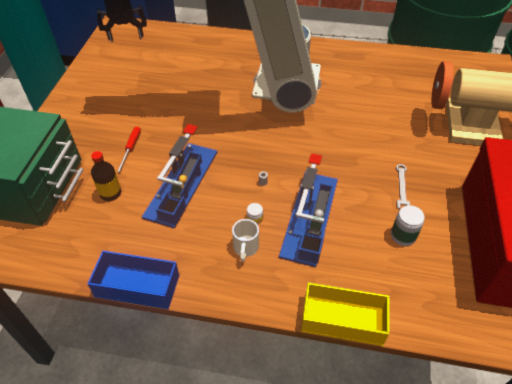

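The top view shows the feeders at about (195,205) and (312,218), with their red paddles at (196,244) and (317,259). I need a zoom to tell which balls each one holds.

```bash
cat > h.py <<'E'
import cv2,numpy as np
from cell import env
def ray(n,uv):
    c=env.camera_info(n);K=np.array([[c['fx'],0,c['cx']],[0,c['fy'],c['cy']],[0,0,1]])
    d=cv2.undistortPoints(np.array([[uv]],float),K,np.array([c['k1'],0,0,0.]))[0,0]
    E=np.array(c['extrinsics']);R=E[:3,:3];return -R.T@E[:3,3],R.T@np.array([d[0],d[1],1])
def plane(n,uv,z):
    o,d=ray(n,uv);return o+d*(z-o[2])/d[2]
def reds(n,img):
    h=cv2.cvtColor(img,cv2.COLOR_BGR2HSV);m=cv2.inRange(h,(0,170,90),(6,255,255))|cv2.inRange(h,(175,170,90),(180,255,255))
    k,_,st,ce=cv2.connectedComponentsWithStats(m);return [(st[i].tolist(),ce[i]) for i in range(1,k) if 30<st[i][4]<400]
E
python3 - <<'E'
from h import *
a=cv2.imread('pics/top0.png');b=cv2.imread('pics/scene0.png')
for n,i,z in(('top',a,106),('scene',b,106)):
    for st,ce in reds(n,i): print(n,st,ce.round(1),plane(n,ce,z).round(1))
h=cv2.cvtColor(a,cv2.COLOR_BGR2HSV);m=cv2.inRange(h,(100,120,40),(125,255,255));k,_,st,ce=cv2.connectedComponentsWithStats(m)
m=cv2.morphologyEx(m,cv2.MORPH_CLOSE,np.ones((9,9)))
for c in cv2.findContours(m,0,2)[0]:
    if cv2.contourArea(c)>500:
        r=cv2.minAreaRect(c);P=[plane('top',p,6)[:2].round(0).tolist() for p in cv2.boxPoints(r)];print(r,P)
c=lambda i,x,y,w,h,s:cv2.resize(i[y:y+h,x:x+w],(w*s,h*s),interpolation=cv2.INTER_CUBIC)
t=np.hstack([c(a,172,150,48,110,5),c(a,285,160,50,110,5)])
s=c(b,140,120,205,148,3)[:,:]
cv2.imwrite('pics/zt.png',t);cv2.imwrite('pics/zs.png',s)
E
```

```text
top [376, 185, 11, 11, 82] [380.9 190.1] [ 644.1 -474.1  106. ]
top [191, 239, 10, 11, 98] [195.3 244.3] [483.4 146.8 106. ]
top [369, 245, 8, 29, 192] [372.5 259.4] [ 416.  -433.6  106. ]
top [312, 253, 11, 12, 100] [317.3 258.6] [ 424.5 -251.3  106. ]
scene [503, 12, 9, 10, 43] [507.7  16.9] [-404.4  807.8  106. ]
scene [183, 124, 14, 11, 101] [189.9 128.7] [ 429. -253.  106.]
scene [126, 127, 14, 24, 168] [132.8 137.8] [ 499.8 -414.4  106. ]
scene [92, 151, 11, 11, 91] [ 96.7 156. ] [ 592.8 -492.6  106. ]
scene [309, 154, 13, 10, 101] [314.8 158.5] [487.6 145.  106. ]
((310.38323974609375, 217.5106658935547), (27.950712203979492, 90.64271545410156), 7.305759906768799) [[414.0, -175.0], [731.0, -228.0], [715.0, -327.0], [399.0, -272.0]]
((193.92506408691406, 204.20785522460938), (30.801345825195312, 90.61061096191406), 4.899092674255371) [[471.0, 229.0], [789.0, 197.0], [777.0, 88.0], [458.0, 122.0]]
((313.4148254394531, 113.75193786621094), (30.65117835998535, 57.32611083984375), 88.69805145263672) [[994.0, -174.0], [994.0, -383.0], [881.0, -380.0], [881.0, -173.0]]
```

View pics/zt.png

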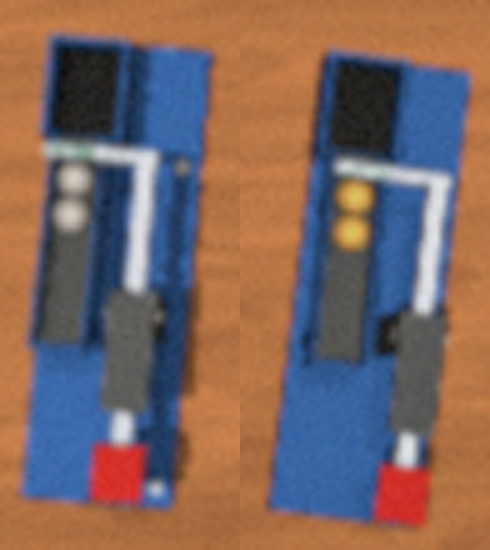

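View pics/zs.png

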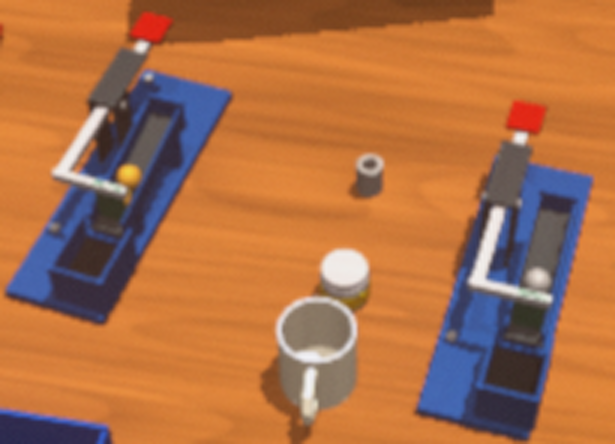

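Both zooms agree. The left feeder, with its paddle at about (485,146), holds the two grey steel balls, and the right one holds brass. Next I move above the left paddle with the fingers shut.

carry_out(
  deltas=[
    {"linear": [2.8,-2.9,0],"angular": [0,0,0],"grip": -1},
    {"linear": [5.6,-5.8,0],"angular": [0,0,0],"grip": -1},
    {"linear": [8.4,-8.7,0],"angular": [0,0,0],"grip": -1},
    {"linear": [11.2,-11.6,0],"angular": [0,0,0],"grip": -1},
    {"linear": [14,-14.5,0],"angular": [0,0,0],"grip": -1},
  ],
)

```text
clock: 0.52
ee_pos: [273.1, -328.5, 230.9]
tcp_rot: [-3.091, -0.558, 0.0]
contact_force: [0.9, 0.5, -0.6]
finger_gap: 25.5
finger_force: 0.0
```

carry_out(
  deltas=[
    {"linear": [2.8,-2.9,0],"angular": [0,0,0],"grip": -1},
    {"linear": [5.6,-5.8,0],"angular": [0,0,0],"grip": -1},
    {"linear": [8.4,-8.7,0],"angular": [0,0,0],"grip": -1},
    {"linear": [11.2,-11.6,0],"angular": [0,0,0],"grip": -1},
    {"linear": [14,-14.5,0],"angular": [0,0,0],"grip": -1},
  ],
)

```text
clock: 0.93
ee_pos: [353.4, -143.5, 231.3]
tcp_rot: [3.091, 0.558, 0.0]
contact_force: [1.2, -0.4, -0.3]
finger_gap: -0.0
finger_force: 0.0
```

carry_out(
  deltas=[
    {"linear": [2.8,-2.9,0],"angular": [0,0,0],"grip": -1},
    {"linear": [5.6,-5.8,0],"angular": [0,0,0],"grip": -1},
    {"linear": [8.4,-8.7,0],"angular": [0,0,0],"grip": -1},
    {"linear": [11.2,-11.6,0],"angular": [0,0,0],"grip": -1},
    {"linear": [14,-14.5,0],"angular": [0,0,0],"grip": -1},
  ],
)

```text
clock: 1.35
ee_pos: [433.8, 41.6, 231.3]
tcp_rot: [3.091, 0.559, 0.0]
contact_force: [0.9, -1.8, 0.1]
finger_gap: 0.1
finger_force: 0.0
```

carry_out(
  deltas=[
    {"linear": [2.6,-2.8,0.5],"angular": [0,0,0.1],"grip": -1},
    {"linear": [5.2,-5.6,2],"angular": [0,0,0.2],"grip": -1},
    {"linear": [7.9,-8.4,4.5],"angular": [0,0,0.3],"grip": -1},
    {"linear": [7.9,-8.4,7],"angular": [0,0,0.4],"grip": -1},
    {"linear": [7.9,-8.4,8.5],"angular": [0,0,0.46],"grip": -1},
  ],
)

```text
clock: 1.77
ee_pos: [476.3, 85.3, 144.6]
tcp_rot: [-3.096, 0.036, 0.007]
contact_force: [0.2, -0.1, -0.1]
finger_gap: 0.3
finger_force: 0.0
```

```bash
python3 - <<'E'
from h import *
s=env.observe();print(s['clock'],s['ee_pos'],s['tcp_rot'],s['contact_force'])
a=env.grab_frame('scene');w=env.grab_frame('wrist')
print([(p[0],p[1].round(1)) for p in reds('s',a)])
cv2.imwrite('pics/c.png',np.hstack([cv2.resize(a[90:282,200:360],(480,576),interpolation=2),cv2.resize(w,(320,240))[[*range(240)]+[239]*336]]))
E
```

```text
1.7667 [476.31180915  85.34404377 144.59687293] [-3.09599134  0.03579144  0.00717441] [ 0.23588687 -0.06263384 -0.08043709]
[([184, 124, 13, 10, 85], array([189.9, 128.8])), ([126, 127, 14, 24, 167], array([132.7, 137.8])), ([92, 151, 11, 11, 93], array([ 96.8, 156.1])), ([309, 154, 13, 10, 102], array([314.9, 158.5]))]
```

View pics/c.png

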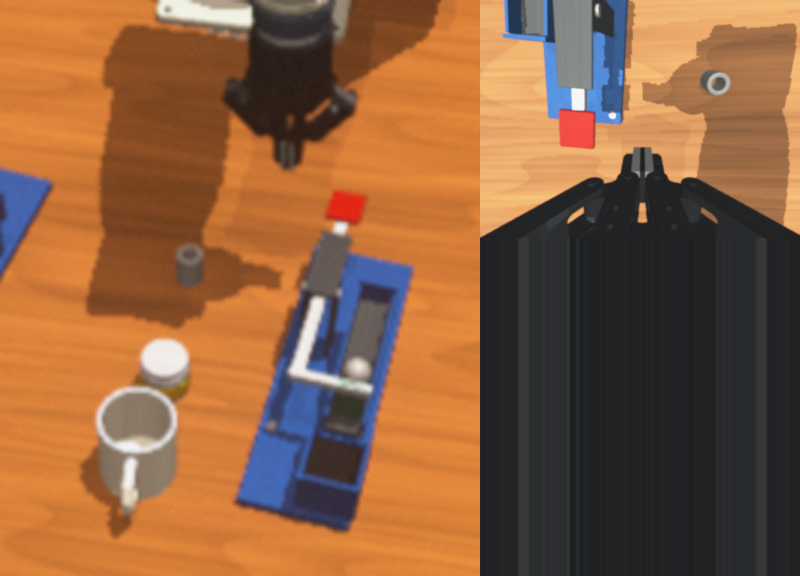

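The paddle is still clear of the gripper: TCP y is 85, against a target of 147. The last move was cut short, so I compute the remainder.

```bash
cat > d.py <<'E'
from h import *
import sys
from scipy.spatial.transform import Rotation as R
x,y,z,yaw=map(float,sys.argv[1:5])
s=env.observe();Q=R.from_rotvec(s['tcp_rot']);G=R.from_euler('z',yaw)*R.from_euler('x',np.pi)
print(s['clock'],s['ee_pos'].round(1),'q',s['qpos'].round(2),'qd',s['qvel'].round(2),'F',s['contact_force'].round(1))
print('lin cm',(Q.inv().apply(np.array([x,y,z])-s['ee_pos'])/10).round(2),'ang',(Q.inv()*G).as_rotvec().round(3))
E
python3 d.py 478.5 146.7 145 -0.1
```

```text
1.8667 [475.1  82.9 145. ] q [-0.03  0.19 -0.3   1.09  0.04  3.14] qd [ 0.02 -0.03  0.07  0.05  0.    0.  ] F [-0.4 -0.1  0.5]
lin cm [ 0.17 -6.39  0.28] ang [-0.044  0.009  0.072]
```

Joint 6 hit its range limit, so I'll use a yaw of +0.3 instead, which is fine for pressing.

```bash
python3 d.py 476.5 146.9 140 0.3
```

```text
1.8667 [475.1  82.9 145. ] q [-0.03  0.19 -0.3   1.09  0.04  3.14] qd [ 0.02 -0.03  0.07  0.05  0.    0.  ] F [-0.4 -0.1  0.5]
lin cm [-0.03 -6.38  0.78] ang [-0.045  0.    -0.328]
```

carry_out(
  deltas=[
    {"linear": [0,-1,0.2],"angular": [-0.02,0,-0.1],"grip": -1},
    {"linear": [0,-3,0.4],"angular": [-0.04,0,-0.2],"grip": -1},
    {"linear": [0,-5,0.6],"angular": [-0.045,0,-0.3],"grip": -1},
    {"linear": [0,-6.4,0.8],"angular": [-0.045,0,-0.33],"grip": -1},
    {"linear": [0,-6.4,0.8],"angular": [-0.045,0,-0.33],"grip": -1},
  ],
)

```text
clock: 2.28
ee_pos: [478.4, 150.5, 143.1]
tcp_rot: [3.104, 0.483, 0.01]
contact_force: [0.1, -0.6, 0.6]
finger_gap: 0.1
finger_force: 0.0
```

```bash
python3 d.py 476.5 146.9 112 0.3
```

```text
2.2833 [478.4 150.5 143.1] q [ 0.14  0.22 -0.27  1.08 -0.    2.97] qd [-0.04 -0.01 -0.01  0.   -0.01  0.02] F [ 0.1 -0.6  0.6]
lin cm [-0.3   0.28  3.1 ] ang [ 0.001 -0.006  0.008]
```

Now I correct the offset and come down to just above the paddle, then check.

carry_out(
  deltas=[
    {"linear": [-0.3,0.3,1],"angular": [0,0,0],"grip": -1},
    {"linear": [-0.3,0.3,2],"angular": [0,0,0],"grip": -1},
    {"linear": [-0.3,0.3,3],"angular": [0,0,0],"grip": -1},
    {"linear": [-0.3,0.3,3],"angular": [0,0,0],"grip": -1},
  ],
)

```text
clock: 2.62
ee_pos: [475.9, 144.0, 111.6]
tcp_rot: [3.105, 0.474, 0.006]
contact_force: [-0.5, -0.0, 0.0]
finger_gap: 0.0
finger_force: 0.0
```

```bash
python3 d.py 476.5 146.9 74 0.3; python3 - <<'E'
from h import *
a=env.grab_frame('scene');w=env.grab_frame('wrist')
cv2.imwrite('pics/e.png',np.hstack([cv2.resize(a[90:250,260:360],(375,600),interpolation=2),np.vstack([cv2.resize(w,(400,300)),np.zeros((300,400,3),np.uint8)])]))
E
```

```text
2.6167 [475.9 144.  111.6] q [ 0.13  0.24 -0.33  1.   -0.    2.96] qd [ 0.   -0.01  0.03  0.04  0.   -0.  ] F [-0.5 -0.   0. ]
lin cm [ 0.13 -0.26  3.76] ang [ 0.001 -0.003  0.003]
```

View pics/e.png

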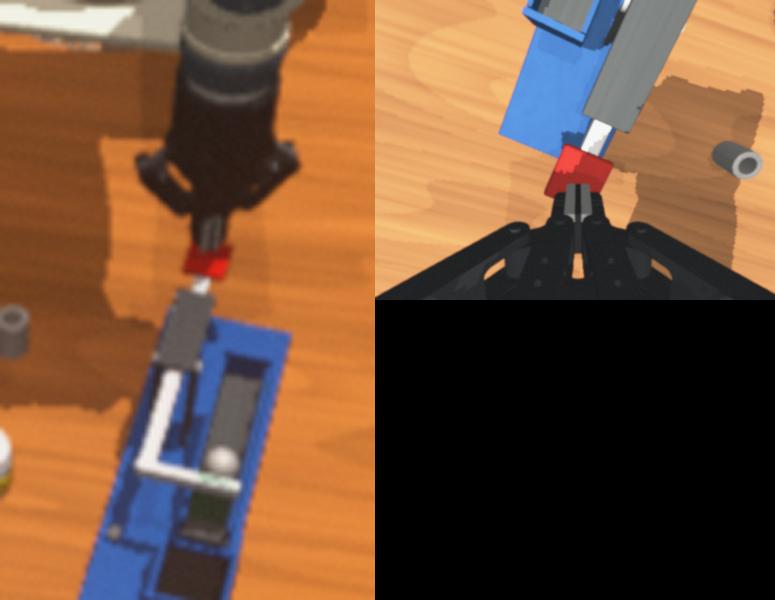

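The tips sit over the near half of the red paddle, clear of the guard. I press now.

carry_out(
  deltas=[
    {"linear": [0.3,-0.2,0],"angular": [0,0,0],"grip": -1},
    {"linear": [0.3,-0.2,0.6],"angular": [0,0,0],"grip": -1},
    {"linear": [0.3,-0.2,1.2],"angular": [0,0,0],"grip": -1},
    {"linear": [0.3,-0.2,1.8],"angular": [0,0,0],"grip": -1},
    {"linear": [0.3,-0.2,2.4],"angular": [0,0,0],"grip": -1},
  ],
)

```text
clock: 3.13
ee_pos: [479.6, 147.5, 88.5]
tcp_rot: [3.105, 0.476, 0.011]
contact_force: [3.6, 0.6, 4.2]
finger_gap: -0.0
finger_force: 2.1
```

carry_out(
  deltas=[
    {"linear": [0,0,0.4],"angular": [0,0,0],"grip": -1},
    {"linear": [0,0,0.8],"angular": [0,0,0],"grip": -1},
    {"linear": [0,0,1],"angular": [0,0,0],"grip": -1},
    {"linear": [0,0,1],"angular": [0,0,0],"grip": -1},
  ],
)

```text
clock: 3.47
ee_pos: [479.1, 147.2, 78.4]
tcp_rot: [3.104, 0.475, 0.009]
contact_force: [1.6, 0.5, 3.7]
finger_gap: 0.1
finger_force: 2.2
```

```bash
python3 d.py 476.5 146.9 74 0.3; python3 - <<'E'
from h import *
a=env.grab_frame('scene');b=env.grab_frame('top')
cv2.imwrite('pics/f.png',np.hstack([cv2.resize(a[140:270,260:360],(461,600),interpolation=2),cv2.resize(b[150:260,170:225],(300,600),interpolation=2)]))
E
```

```text
3.4667 [479.1 147.2  78.4] q [ 0.13  0.27 -0.38  0.92 -0.    2.97] qd [ 0.   -0.01  0.01  0.01  0.    0.  ] F [1.6 0.5 3.7]
lin cm [-0.26 -0.05  0.44] ang [ 0.002 -0.005  0.004]
```

View pics/f.png

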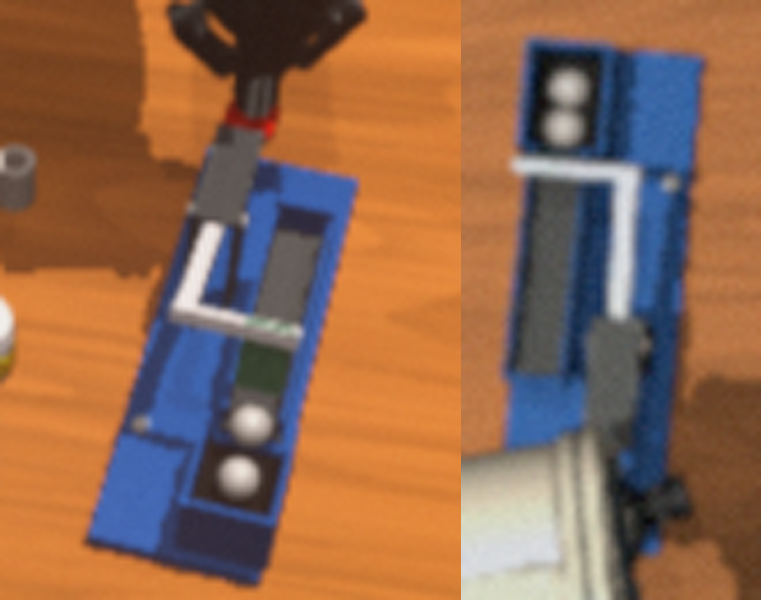

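Both balls have rolled past the gate: the scene view caught the second one just leaving the lane, and the top view shows both in the tray. I hold a second longer to let them settle, and check again before releasing.

carry_out(
  deltas=[
    {"linear": [0,0,0],"angular": [0,0,0],"grip": -1},
    {"linear": [0,0,0],"angular": [0,0,0],"grip": -1},
    {"linear": [0,0,0],"angular": [0,0,0],"grip": -1},
    {"linear": [0,0,0],"angular": [0,0,0],"grip": -1},
    {"linear": [0,0,0],"angular": [0,0,0],"grip": -1},
  ],
)

```text
clock: 3.98
ee_pos: [479.1, 147.2, 78.9]
tcp_rot: [3.104, 0.476, 0.009]
contact_force: [1.0, -1.3, 5.1]
finger_gap: 0.1
finger_force: 2.3
```

carry_out(
  deltas=[
    {"linear": [0,0,0],"angular": [0,0,0],"grip": -1},
    {"linear": [0,0,0],"angular": [0,0,0],"grip": -1},
    {"linear": [0,0,0],"angular": [0,0,0],"grip": -1},
    {"linear": [0,0,0],"angular": [0,0,0],"grip": -1},
    {"linear": [0,0,0],"angular": [0,0,0],"grip": -1},
  ],
)

```text
clock: 4.4
ee_pos: [479.1, 147.2, 78.9]
tcp_rot: [3.104, 0.476, 0.009]
contact_force: [1.1, -0.7, 5.3]
finger_gap: -0.3
finger_force: 2.3
```

```bash
python3 - <<'E'
from h import *
a=env.grab_frame('scene');b=env.grab_frame('top')
cv2.imwrite('pics/g.png',np.hstack([cv2.resize(a[140:270,260:360],(461,600),interpolation=2),cv2.resize(b[150:260,170:225],(300,600),interpolation=2)]))
E
```

```text
(no output)
```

View pics/g.png

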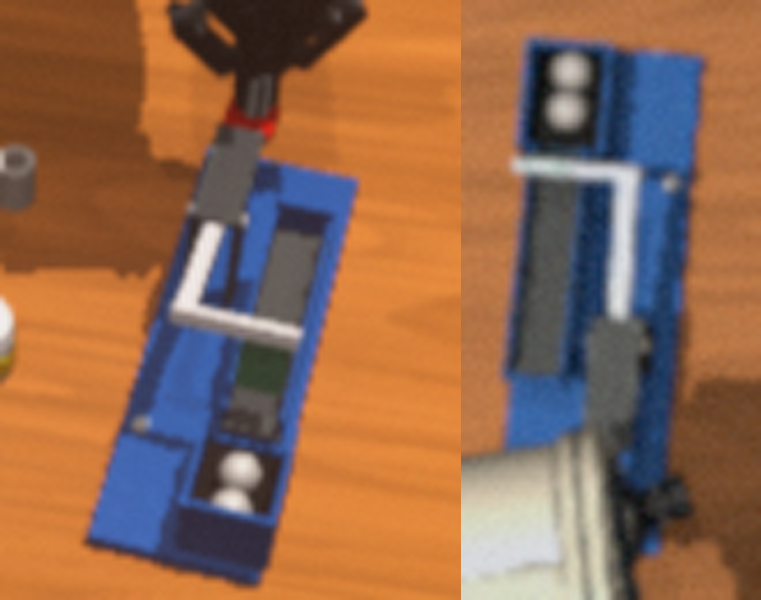

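Both balls lie in the tray. Now I release the paddle by going straight up.

carry_out(
  deltas=[
    {"linear": [0,0,-0.8],"angular": [0,0,0],"grip": -1},
    {"linear": [0,0,-1.6],"angular": [0,0,0],"grip": -1},
    {"linear": [0,0,-2.4],"angular": [0,0,0],"grip": -1},
    {"linear": [0,0,-3.2],"angular": [0,0,0],"grip": -1},
    {"linear": [0,0,-4.5],"angular": [0,0,0],"grip": -1},
  ],
)

```text
clock: 4.92
ee_pos: [478.3, 147.2, 124.0]
tcp_rot: [3.105, 0.476, 0.007]
contact_force: [-0.3, -0.3, 0.4]
finger_gap: -0.1
finger_force: 0.0
```

carry_out(
  deltas=[
    {"linear": [0,0,-2],"angular": [0,0,0],"grip": -1},
    {"linear": [0,0,-4],"angular": [0,0,0],"grip": -1},
    {"linear": [0,0,-6],"angular": [0,0,0],"grip": -1},
    {"linear": [0,0,-6],"angular": [0,0,0],"grip": -1},
    {"linear": [0,0,-6],"angular": [0,0,0],"grip": -1},
  ],
)

```text
clock: 5.33
ee_pos: [478.9, 147.3, 184.9]
tcp_rot: [3.104, 0.476, 0.012]
contact_force: [-0.5, 0.6, -0.8]
finger_gap: -0.0
finger_force: 0.0
```

```bash
python3 - <<'E'
from h import *
print(env.observe()['contact_force'])
a=env.grab_frame('scene');b=env.grab_frame('top')
print([p[1].round(1) for p in reds('s',a)])
cv2.imwrite('pics/i.png',np.hstack([cv2.resize(a[140:270,260:360],(461,600),interpolation=2),cv2.resize(b[150:260,170:225],(300,600),interpolation=2)]))
E
```

```text
[-0.48620157  0.64860553 -0.77975804]
[array([507.5,  17.2]), array([189.9, 128.9]), array([132.7, 137.8]), array([ 96.7, 156.1]), array([314.9, 158.6])]
```

View pics/i.png

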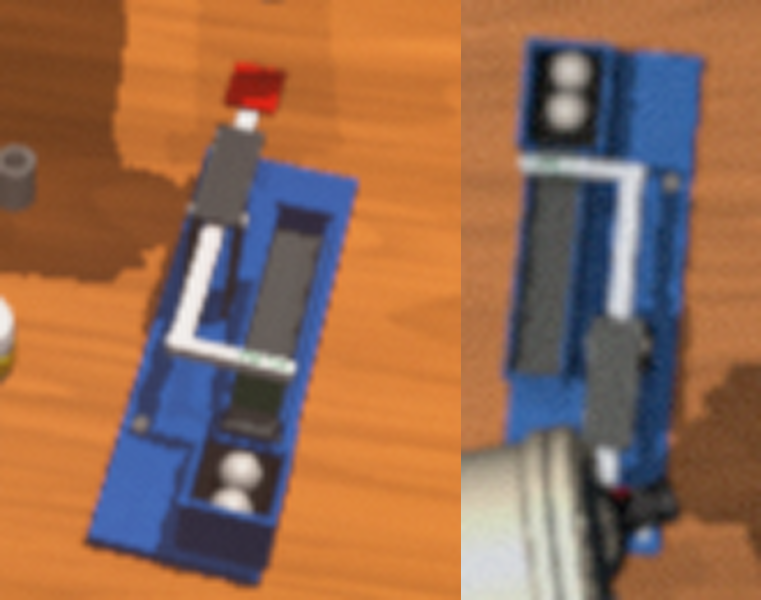

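The paddle is back at its rest pixel (314.9,158.6), the gate is shut, and both balls are in the tray.

```bash
python3 -c "
from cell import env
print(env.finish_job())"
```

```text
the job is handed in; nothing more can be done
None
```

Both steel balls are in the tray of the left-hand feeder, the paddle is back at rest with the gate shut, and the job is handed in at about 5.4 s; no verdict came back.

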